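# Fill the gift tray with one sweet of each shape

### The job

Make up the gift tray: lay the solid round swirl, the half-moon fruit slice, the long fudge bar and the square fudge block each flat inside the raised outline of its own shape, the slice with its flat edge along the outline's flat edge. Leave the ring-shaped sweet and the short fudge piece lying where they are.

Things in the scene. Friction and masses are not known exactly. Their poses are not given: they have to be found in the camera images.
- swirl: Solid round jelly roll: red disc, 44 mm diameter, a cream spiral on top and no hole; rigid hard sweet lying flat on the counter, 28 mm high; origin at the centre of its underside, z up
- half_slice: Half-moon fruit slice, orange with a rind, half of a disc of 30 mm radius (60 mm along the flat edge, 30 mm deep); a rigid hard sweet lying flat on the counter, 28 mm high; origin on the underside at the MIDDLE OF THE FLAT EDGE; x runs along the flat edge, y from the flat edge through the middle of the round edge (30 mm away), z up
- fudge_bar: Long fudge bar, brown, 62 mm along x, 26 mm along y; rigid hard sweet lying flat on the counter, 28 mm high; origin at the centre of its underside, z up
- fudge_square: Square fudge block, brown, 42 x 42 mm; rigid hard sweet lying flat on the counter, 28 mm high; origin at the centre of its underside, z up
- ring_sweet: Look-alike that stays on the counter: red ring of 44 mm outside diameter with an 18 mm hole; rigid hard sweet lying flat on the counter, 28 mm high; origin at the centre of its underside, z up
- fudge_stub: Look-alike that stays on the counter: short fudge piece, brown, 40 mm along x, 26 mm along y; rigid hard sweet lying flat on the counter, 28 mm high; origin at the centre of its underside, z up
- nest_round: Place for the swirl: fixed cream plate, 92 x 92 x 4 mm, with a raised outline (ridge 4 mm wide, top 8 mm above the plate's underside); origin: centre of its underside, 2 mm above the counter; floor at z = +4 mm. The outline is a circle about the origin, 62 mm clear inside. The four plates lie two by two, 94 mm apart, in any order, all at one yaw, in a 200 mm square cardboard tray with a 10 mm rim.
- nest_half: Place for the half slice: fixed cream plate, 92 x 92 x 4 mm, with a raised outline (ridge 4 mm wide, top 8 mm above the plate's underside); origin: centre of its underside, 2 mm above the counter; floor at z = +4 mm. Half-moon, 78 mm clear along x, 48 mm along y, flat side towards -y. A centred slice has its flat edge's middle at (0, -15 mm), axes along the plate's.
- nest_long: Place for the fudge bar: fixed cream plate, 92 x 92 x 4 mm, with a raised outline (ridge 4 mm wide, top 8 mm above the plate's underside); origin: centre of its underside, 2 mm above the counter; floor at z = +4 mm. The outline is a rectangle centred on the origin, 80 mm clear along x and 44 mm along y.
- nest_square: Place for the fudge block: fixed cream plate, 92 x 92 x 4 mm, with a raised outline (ridge 4 mm wide, top 8 mm above the plate's underside); origin: centre of its underside, 2 mm above the counter; floor at z = +4 mm. The outline is a square centred on the origin, 60 mm clear each way.
Things that resemble listed ones, but are neither listed nor needed, are in the scene too. What is shaped like the fudge_square but blue is not meant. What is shaped like the half_slice but blue is not meant.

How it is judged:
By the outcome, as a careful person would: the job done as asked, in the order asked, and still so for the second after the job is handed in, with the robot touching nothing.
It also fails if it takes over 102 s, if anything falls off the work surface, if the arm or the gripper's body presses on something with over 40 N, if the wrist force passes 120 N, or if a joint passes its speed limit or range.

### The arm

A 6-joint arm with a two-finger parallel gripper is mounted at the origin on the work surface. World frame = base frame: x ahead of the robot, y to its left, z up, the work surface at z = 0. Lengths are in mm, angles in degrees, forces in N, time in s.
With the tool pointing down it reaches from about 350 to 850 mm from the base axis. Payload 8.1 kg.
Tool frame: the origin (TCP) lies midway between the tips of the shut fingers; the grasp point (between the pads) lies 19 mm behind it; z points along the fingers, y is the line along which they close (so a half turn about z gives the same grasp; the last joint's range is limited). The gripper opens to 85 mm and grips with 20 to 120 N. Pads are 22 mm wide; open, the fingers measure 114 mm over their backs; the gripper's body (76 mm by 85 mm) begins 54 mm behind the grasp point. The pads swing forward as they close: fully open they stand 13 mm farther back than shut.
Start: joints at [70.279, 7.471, 85.268, -0, 87.261, -4.893], TCP at [153.53, 580.029, 231.292] pointing down, gripper open.
Joint ranges: [-169.43, 169.43], [-51.17, 129.36], [1.28, 143.12], [-76.62, 256.62], [0, 156.53], [-152.29, 152.29]. Speed limits (degrees/s): [136.94, 136.94, 159.86, 180, 180, 180].

### API

Orientations are given as [roll, pitch, yaw] about the fixed x, y, z axes, in that order (R = Rz(yaw) Ry(pitch) Rx(roll)).
In Python, from bench import r, optics, workorder gives the robot as it stands.
- The arm moves only by the shell command python3 -m handwheel 'ROWS' [FORCE]. ROWS is rows parted by semicolons, their numbers by spaces, 1 to 8 of them, each of 7 numbers: a rotation vector rx, ry, rz in degrees, then dx, dy, dz in mm, then the finger opening in mm; each row is the pose to reach, as a shift and turn from the pose commanded when the command began, along the tool's axes at that moment; what a row does not reach only later rows make up. A row lasts 1/8 s, in which the tool goes at most 62.5 mm and 10.7 degrees, less where a joint would pass 70% of its speed; a pose out of reach is approached as far as the arm can. The fingers move at their own pace and stop on an object; FORCE is the grip in N (left out, the last holds). Time passes only in rows, so rows that do not move let the fingers close. It prints the time, the measured TCP pose, the force, the opening and the grip force at its end.
- r.sense(): the state, without advancing time (a new reading comes with each control period).
- optics.snapshot(name): name is "scene" or "side" or "wrist"; returns a dict with "pixels" (384x512x3 uint8, blue, green, red), "fx", "fy", "cx", "cy" (pixels), "pose" (4x4, takes a point from camera to world coordinates). Camera axes: x right, y up, looking along -z (the intrinsics and any distortion apply to the point x, -y, -z); pixel columns grow to the right and rows downward; lengths in mm; the calibration is good to about 2 mm. A picture is of the moment at which its call begins. There is no depth.
- workorder.hand_in(): hands the job in; it is judged then, once.
The state is a dict: "time": time; "joint_pos": joint angles; "qd": joint speeds; "joint_efforts": joint torques, N m; "tool_pos": TCP position; "tcp_rot": TCP orientation; "ft_force": force on the tool from outside, world axes, zero at the start; "wrist_torque": the same for the moment, N m; "finger_gap": finger opening in mm; "grip_force": force on a finger pad.
Only numpy, scipy, OpenCV 4.12 (cv2) and the standard library are available. Lean on these libraries where they do the work, as an engineer would, in place of code of your own. Each camera call takes 0.05 s, during which the arm holds its last target. There are 200 camera calls.

## Working session

There is one attempt and no reset: what is moved stays moved. The work goes in short steps, Python scripts to look and compute and a shell command to move; the robot and the scene stay as the last step left them, time stands still between calls to the robot, and variables do not carry over. Pictures are saved under pics/ and viewed, at most 14 in all, crops included, and the job is handed in when it is done.

```bash
mkdir -p pics; ls; python3 - <<'E'
from bench import r,optics
import cv2,numpy as np
for n in("scene","side"):
    s=optics.snapshot(n); cv2.imwrite(f"pics/{n}0.png",s["pixels"]); print(n,{k:np.round(v,3).tolist() for k,v in s.items() if k!="pixels"})
print(r.sense())
E
```

```text
pics
scene {'fx': 453.519, 'fy': 453.519, 'cx': 255.882, 'cy': 189.874, 'pose': [[-0.711, -0.4, 0.578, 1165.338], [0.703, -0.412, 0.58, 655.566], [0.006, 0.818, 0.575, 717.797], [0.0, 0.0, 0.0, 1.0]]}
side {'fx': 428.524, 'fy': 428.524, 'cx': 254.789, 'cy': 185.423, 'pose': [[0.823, 0.37, -0.431, 79.424], [-0.568, 0.559, -0.604, -620.972], [0.017, 0.742, 0.67, 725.006], [0.0, 0.0, 0.0, 1.0]]}
{'time': 0.1, 'joint_pos': array([ 7.02797547e+01,  7.51294485e+00,  8.53239983e+01, -7.35517179e-04,
        8.72614868e+01, -4.89220102e+00]), 'qd': array([ 0.02477567, -0.1747024 , -0.14250279, -0.13085282,  0.06881183,
        0.0838726 ]), 'joint_efforts': array([ 1.85951627e-03, -5.70939982e+01, -5.01951742e+01, -2.97166230e-05,
        7.79851049e-03,  3.39513872e-05]), 'tool_pos': array([153.35497441, 579.54969476, 230.31758541]), 'tcp_rot': array([-1.79901866e+02, -7.66228941e-03,  1.65171985e+02]), 'ft_force': array([ 0.25735066,  0.07589019, -0.19294235]), 'wrist_torque': array([-0.02283892, -0.02311214, -0.01255015]), 'grip_force': 0.0, 'finger_gap': 85.15851504992939}
```

View pics/scene0.png

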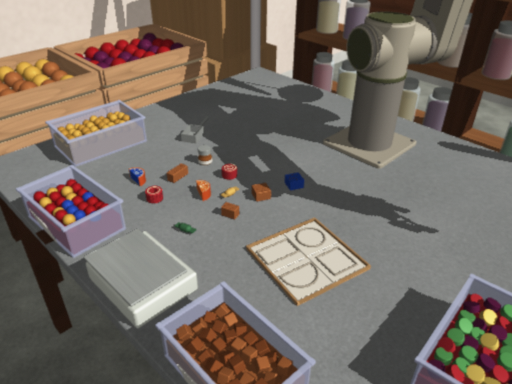

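View pics/side0.png

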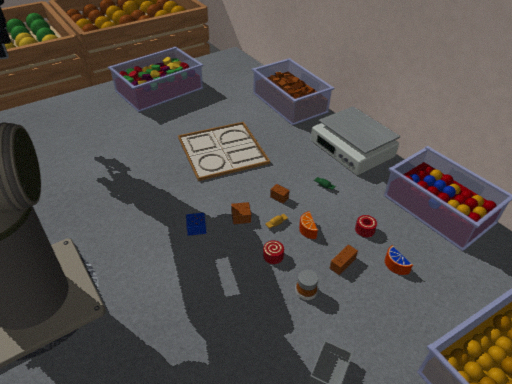

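The side view shows these look-alikes:
- Round: swirl (273,251) and ring (367,225).
- Half-moon: orange slice (308,225) and blue slice (399,261).
- Brown fudge: long bar (343,259), stub (280,193) and square (241,213). The blue square is at (196,223).

The tray is at (223,150). I'll check the choices in one enlarged crop.

```bash
python3 - <<'E'
import cv2
a=cv2.imread("pics/side0.png")[120:290,175:400]; cv2.imwrite("pics/sidec.png",cv2.resize(a,None,fx=3.5,fy=3.5,interpolation=cv2.INTER_CUBIC))
a=cv2.imread("pics/scene0.png")[150:305,160:375]; cv2.imwrite("pics/scenec.png",cv2.resize(a,None,fx=3.7,fy=3.7,interpolation=cv2.INTER_CUBIC))
E
```

```text
(no output)
```

View pics/sidec.png

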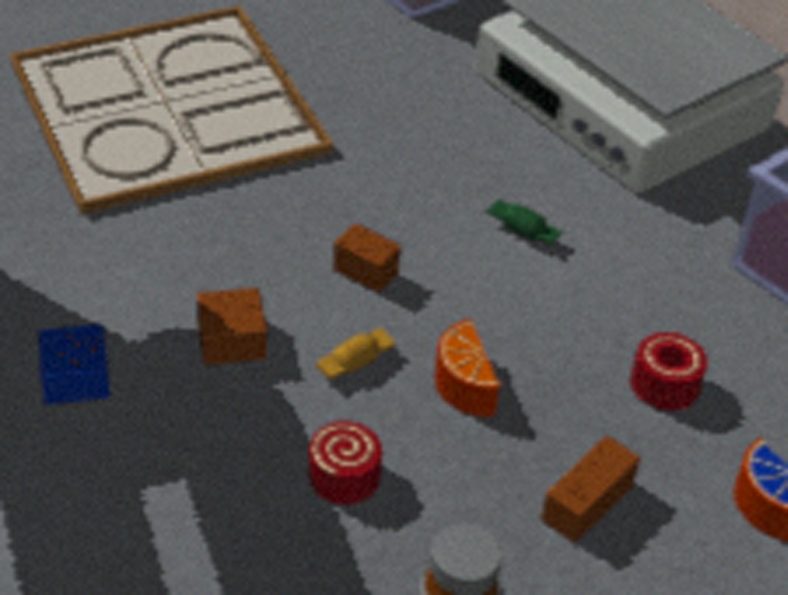

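View pics/scenec.png

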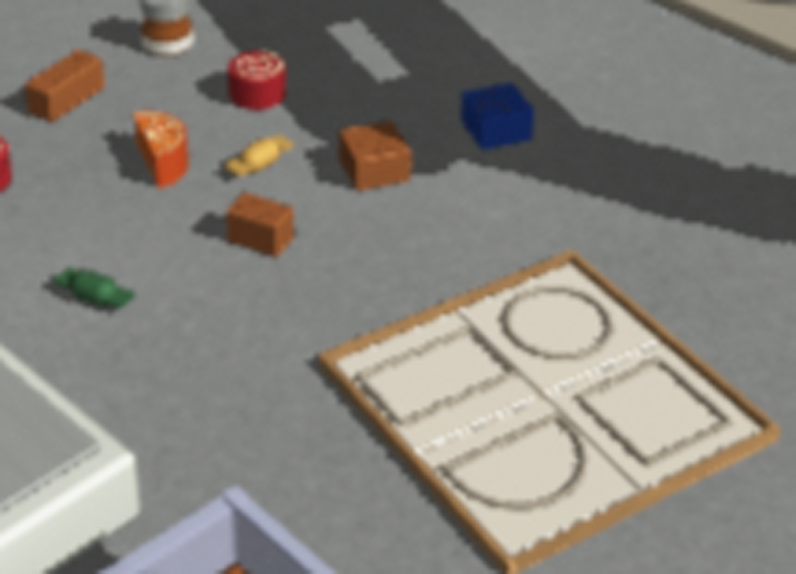

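```bash
cat > h.py <<'E'
import numpy as np
def ray(s,u,v,z):
    P=np.array(s["pose"]); d=P[:3,:3]@[(u-s["cx"])/s["fx"],-(v-s["cy"])/s["fy"],-1]
    c=P[:3,3]; return (c+d*(z-c[2])/d[2])[:2]
SC=dict(fx=453.519,fy=453.519,cx=255.882,cy=189.874)
def proj(s,p):
    P=np.array(s["pose"]); q=P[:3,:3].T@(np.array(p)-P[:3,3]); return s["cx"]-s["fx"]*q[0]/q[2], s["cy"]+s["fy"]*q[1]/q[2]
E
python3 - <<'E'
from h import *; from bench import optics
S={n:optics.snapshot(n) for n in("side","scene")}
sc={"side":(175,120,3.5),"scene":(160,150,3.7)}
D={"swirl":(28,[(345,448)],[(257,65)]),"slice flat ends":(28,[(468,320),(498,388)],[(134,113),(163,152)]),
"bar":(28,[(609,437),(638,458),(578,513),(545,491)],[(27,85),(85,52),(103,60),(47,95)]),
"square":(28,[(198,292),(260,289),(266,328),(200,332)],[(340,128),(387,122),(411,152),(357,160)]),
"circle":(10,[(129,149)],[(555,322)]),
"ring":(28,[(671,355)],[]),"stub":(28,[(360,226),(401,246),(374,264),(334,247)],[(240,194),(294,212),(278,228),(228,207)]),
"bluesq":(28,[(40,330),(102,324),(108,356),(42,364)],[(462,92),(513,85),(532,115),(478,122)]),
"tray@10":(10,[(12,57),(240,10),(331,145),(83,211)],[(320,356),(572,254),(777,430),(510,572)]),
"nlong":(10,[(182,126),(280,92),(316,126),(216,155)],[(360,377),(480,328),(514,372),(410,424)])}
for k,(z,*L) in D.items():
    for n,l in zip(("side","scene"),L):
        if l:
            p=np.array([ray(S[n],sc[n][0]+x/sc[n][2],sc[n][1]+y/sc[n][2],z) for x,y in l])
            print(k,n,p.round().tolist(),"mean",p.mean(0).round(1))
E
```

```text
swirl side [[449.0, -175.0]] mean [ 449.3 -175.3]
swirl scene [[448.0, -171.0]] mean [ 448.4 -171. ]
slice flat ends side [[580.0, -134.0], [557.0, -190.0]] mean [ 568.4 -161.8]
slice flat ends scene [[558.0, -185.0], [574.0, -131.0]] mean [ 565.7 -158. ]
bar side [[587.0, -257.0], [590.0, -279.0], [532.0, -289.0], [527.0, -266.0]] mean [ 559.2 -272.7]
bar scene [[592.0, -271.0], [532.0, -278.0], [529.0, -259.0], [589.0, -249.0]] mean [ 560.3 -264.1]
square side [[447.0, -15.0], [483.0, -35.0], [466.0, -67.0], [429.0, -46.0]] mean [456.3 -40.6]
square scene [[462.0, -65.0], [432.0, -47.0], [447.0, -8.0], [482.0, -28.0]] mean [455.9 -37.1]
circle side [[496.0, 160.0]] mean [495.6 159.7]
circle scene [[499.0, 169.0]] mean [498.6 169.2]
ring side [[668.0, -230.0]] mean [ 667.7 -229.9]
stub side [[576.0, -22.0], [587.0, -54.0], [561.0, -58.0], [548.0, -29.0]] mean [568.  -40.4]
stub scene [[568.0, -56.0], [555.0, -15.0], [575.0, -9.0], [583.0, -50.0]] mean [570.3 -32.4]
bluesq side [[344.0, 12.0], [380.0, -5.0], [369.0, -32.0], [331.0, -15.0]] mean [356.1  -9.9]
bluesq scene [[363.0, -36.0], [328.0, -15.0], [349.0, 21.0], [385.0, -0.0]] mean [356.3  -7.6]
tray@10 side [[476.0, 314.0], [668.0, 269.0], [626.0, 80.0], [432.0, 117.0]] mean [550.7 194.9]
tray@10 scene [[628.0, 87.0], [437.0, 133.0], [479.0, 324.0], [674.0, 284.0]] mean [554.6 206.9]
nlong side [[544.0, 161.0], [631.0, 156.0], [630.0, 105.0], [546.0, 118.0]] mean [587.7 134.9]
nlong scene [[624.0, 118.0], [537.0, 140.0], [553.0, 182.0], [631.0, 168.0]] mean [586.4 151.9]
```

```bash
cat >> h.py <<'E'
from scipy.spatial.transform import Rotation as R
def go(x,y,z,yaw=None):
    from bench import r
    s=r.sense(); T=R.from_euler("xyz",s["tcp_rot"],degrees=True); c=s["tcp_rot"][2]
    yaw=c if yaw is None else yaw+180*round((c-yaw)/180)
    G=R.from_euler("xyz",[180,0,yaw],degrees=True)
    print("row:",(T.inv()*G).as_rotvec(degrees=True).round(1),T.inv().apply(np.array([x,y,z])-s["tool_pos"]).round(0),"dist",round(np.linalg.norm(np.array([x,y,z])-s["tool_pos"])),"yaw",round(yaw,1),"t",s["time"],"q",s["joint_pos"].round(0))
E
python3 -c "
from h import *
go(540,200,330,165.2)"
```

```text
row: [-0.1 -0.  -0. ] [-471. -268.  -99.] dist 551 yaw 165.2 t 0.2 q [70.  8. 85. -0. 87. -5.]
```

```bash
W='0 0 0 -471 -268 -99 85'; python3 -m handwheel '0 0 0 -420 -240 -99 85;0 0 0 -420 -240 -99 85;0 0 0 -420 -240 -99 85;0 0 0 -420 -240 -99 85;0 0 0 -420 -240 -99 85;0 0 0 -420 -240 -99 85;0 0 0 -420 -240 -99 85;0 0 0 -420 -240 -99 85'; python3 -m handwheel '0 0 0 -51 -28 0 85;0 0 0 -51 -28 0 85;0 0 0 -51 -28 0 85'; python3 - <<'E'
from h import *; from bench import optics; import cv2
s=optics.snapshot("wrist"); cv2.imwrite("pics/w1.png",s["pixels"]); print(np.round(s["pose"],3).tolist(),s["fx"],s["cx"],s["cy"])
import pickle; pickle.dump(s,open("w1.pkl","wb"))
E
```

```text
time: 1.2
tool_pos: [499.4, 238.7, 330.7]
tcp_rot: [180.0, 0.0, 165.1]
ft_force: [0.6, 0.1, -0.2]
finger_gap: 85.1
grip_force: 0.0
time: 1.58
tool_pos: [540.1, 200.3, 329.8]
tcp_rot: [-180.0, -0.1, 165.1]
ft_force: [0.5, 0.5, -0.2]
finger_gap: 84.8
grip_force: 0.0
[[0.256, -0.927, -0.275, 470.773], [0.967, 0.246, 0.072, 219.549], [0.0, -0.284, 0.959, 472.254], [0.0, 0.0, 0.0, 1.0]] 281.09543772204097 256.90951901300133 190.68192268987033
```

View pics/w1.png

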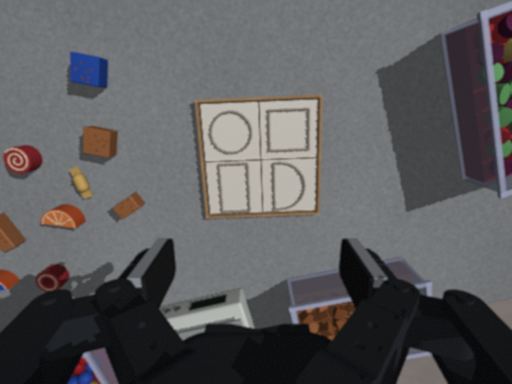

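```bash
python3 - <<'E'
import cv2
a=cv2.imread("pics/w1.png")
cv2.imwrite("pics/w1t.png",cv2.resize(a[90:222,190:330],None,fx=4,fy=4,interpolation=cv2.INTER_CUBIC))
E
```

```text
(no output)
```

View pics/w1t.png

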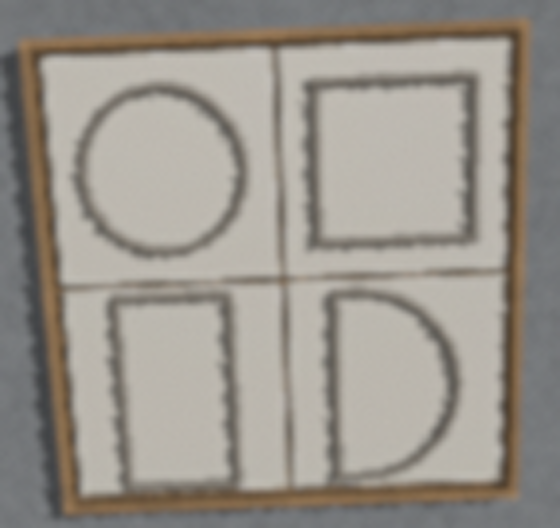

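The wrist view shows four nests: circle at crop (160,170), square (394,161), long (176,392), and half-moon with its flat edge along x≈332 and its round side at x≈458.

```bash
python3 - <<'E'
from h import *; import pickle
s=pickle.load(open("w1.pkl","rb"))
f=lambda z,*l:np.array([ray(s,190+x/4,90+y/4,z) for x,y in l])
for k,p in dict(cross=f(6,(284,279)),circ=f(9,(160,170)),sq=f(9,(310,82),(475,76),(472,240),(318,247)),long=f(9,(112,300),(228,296),(237,484),(126,488)),half=f(9,(330,295),(335,480),(458,385)),rim=f(10,(22,42),(526,24),(518,494),(68,514)),mid=f(6,(276,45),(290,490),(62,288),(507,272))).items(): print(k,p.round(1).tolist(),p.mean(0).round(1))
g=lambda z,*l:np.array([ray(s,x,y,z) for x,y in l])
print("swirl",g(28,(18,160)),"square",g(28,(100,140)),"slice",g(28,(42,221),(86,218)))
p=f(6,(276,45),(290,490)); d=p[1]-p[0]; print("dir",np.degrees(np.arctan2(*d[::-1])))
p=f(6,(62,288),(507,272)); d=p[1]-p[0]; print("dir",np.degrees(np.arctan2(*d[::-1])))
E
```

```text
cross [[553.9, 204.8]] [553.9 204.8]
circ [[497.3, 167.6]] [497.3 167.6]
sq [[479.7, 234.7], [494.2, 298.4], [557.5, 283.9], [544.0, 221.8]] [518.8 259.7]
long [[543.5, 133.1], [554.3, 180.4], [636.0, 162.0], [625.3, 114.3]] [589.8 147.5]
half [[564.8, 221.8], [645.3, 204.0], [616.7, 265.3]] [608.9 230.4]
rim [[436.2, 129.4], [480.2, 321.4], [671.8, 280.2], [630.2, 86.3]] [554.6 204.3]
mid [[462.7, 225.3], [645.9, 183.6], [533.7, 113.7], [574.9, 295.7]] [554.3 204.6]
swirl [[ 450.95515747 -169.55470623]] square [[455.21437199 -30.11599242]] slice [[ 556.33982191 -181.42938872]
 [ 570.47443003 -106.72731041]]
dir -12.831364251497343
dir 77.2341765026585
```

```bash
python3 -c "
from h import *
go(530,-140,330,165.2)"
```

```text
row: [ 0. -0. -0.] [ -78. -332.   -0.] dist 341 yaw 165.2 t 1.625 q [ 15.   3.  80.   0.  97. -60.]
```

```bash
python3 -m handwheel '0 0 0 -78 -332 0 85;0 0 0 -78 -332 0 85;0 0 0 -78 -332 0 85;0 0 0 -78 -332 0 85;0 0 0 -78 -332 0 85;0 0 0 -78 -332 0 85;0 0 0 -78 -332 0 85;0 0 0 -78 -332 0 85'; python3 - <<'E'
from h import *; from bench import optics; import cv2,pickle
s=optics.snapshot("wrist"); pickle.dump(s,open("w2.pkl","wb"))
cv2.imwrite("pics/w2.png",cv2.resize(s["pixels"][0:280],None,fx=1.56,fy=1.56,interpolation=cv2.INTER_CUBIC))
E
```

```text
time: 2.62
tool_pos: [530.8, -138.9, 330.4]
tcp_rot: [180.0, 0.0, 165.3]
ft_force: [0.3, -0.2, 0.4]
finger_gap: 84.9
grip_force: 0.0
```

View pics/w2.png

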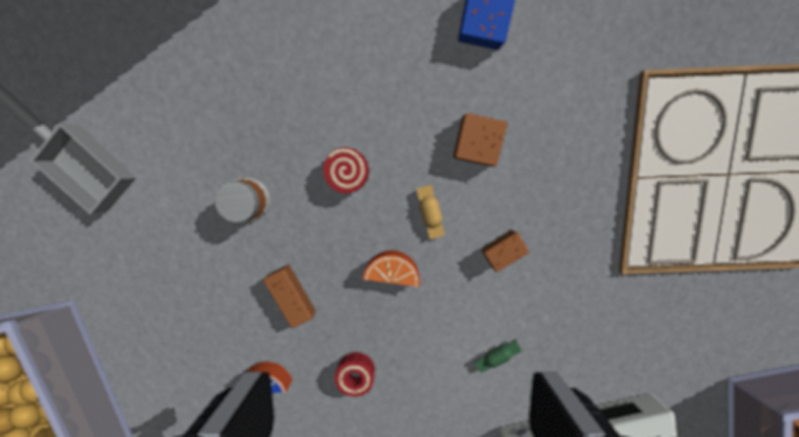

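The view from above shows, in this picture's pixels: swirl (346,169), square (482,140), slice (393,270) with its flat edge facing down, bar (290,296), stub (506,251), ring (355,375) and cup (242,201). I'll enlarge it to read corners.

```bash
python3 - <<'E'
import cv2,pickle
a=pickle.load(open("w2.pkl","rb"))["pixels"]
cv2.imwrite("pics/w2c.png",cv2.resize(a[65:215,160:340],None,fx=4,fy=4,interpolation=cv2.INTER_CUBIC))
E
```

```text
(no output)
```

View pics/w2c.png

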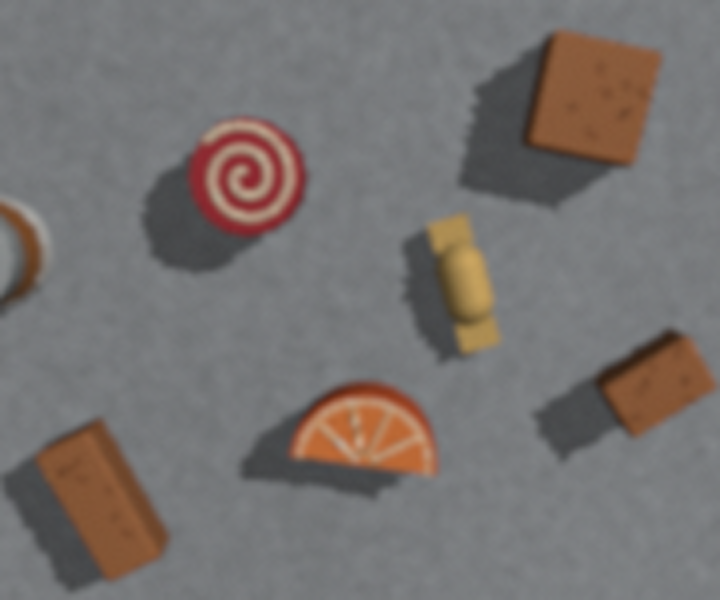

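```bash
python3 - <<'E'
from h import *; import pickle
s=pickle.load(open("w2.pkl","rb"))
f=lambda z,*l:np.array([ray(s,160+x/4,65+y/4,z) for x,y in l])
for k,p in dict(swirl=f(28,(248,177)),sq=f(28,(556,30),(662,52),(634,163),(530,143)),slice=f(28,(290,458),(437,475)),bar=f(28,(38,455),(92,425),(160,548),(112,580))).items():
    d=np.diff(p,axis=0); print(k,p.round(1).tolist(),p.mean(0).round(1),np.hypot(*d.T).round(1),np.degrees(np.arctan2(d[:,1],d[:,0])).round(1))
E
```

```text
swirl [[451.0, -171.6]] [ 451.  -171.6] [] []
sq [[430.1, -47.4], [447.4, -11.1], [483.3, -28.7], [466.2, -65.2]] [456.7 -38.1] [40.1 40.  40.3] [  64.5  -26.1 -115. ]
slice [[560.9, -186.7], [583.1, -130.5]] [ 572.  -158.6] [60.5] [68.5]
bar [[533.6, -285.7], [527.3, -260.3], [584.3, -250.0], [592.7, -274.0]] [ 559.5 -267.5] [26.1 57.9 25.4] [103.9  10.3 -70.6]
```

```bash
python3 -c "
from h import *
go(451,-172,100,165.2);go(451,-172,5,165.2)"
```

```text
row: [0.  0.  0.1] [ 69. -53. 230.] dist 246 yaw 165.2 t 2.675 q [-20.  -2.  84.   0.  97. -95.]
row: [0.  0.  0.1] [ 69. -53. 325.] dist 337 yaw 165.2 t 2.675 q [-20.  -2.  84.   0.  97. -95.]
```

```bash
python3 -m handwheel '0 0 0 69 -53 230 85;0 0 0 69 -53 230 85;0 0 0 69 -53 230 85;0 0 0 69 -53 230 85;0 0 0 69 -53 270 85;0 0 0 69 -53 300 85;0 0 0 69 -53 325 85;0 0 0 69 -53 325 85' 40; python3 -m handwheel '0 0 0 0 0 0 36;0 0 0 0 0 0 36;0 0 0 0 0 0 36;0 0 0 0 0 0 36;0 0 0 0 0 0 36;0 0 0 0 0 0 36' 40;  python3 -c "
from h import *
go(498,169,90,165.2)"
```

```text
time: 3.68
tool_pos: [448.9, -171.8, 3.5]
tcp_rot: [179.9, -0.2, 165.3]
ft_force: [-0.3, 0.5, -0.1]
finger_gap: 85.1
grip_force: 0.0
time: 4.42
tool_pos: [451.8, -174.5, 7.0]
tcp_rot: [-180.0, 0.2, 165.2]
ft_force: [-1.1, 2.1, 5.8]
finger_gap: 42.5
grip_force: 40.1
row: [-0.   0.2 -0. ] [ 43. 344. -83.] dist 356 yaw 165.2 t 4.425 q [ -27.    3.  115.    0.   62. -102.]
```

```bash
python3 -m handwheel '0 0 0 0 0 -50 36;0 0 0 10 50 -83 36;0 0 0 43 344 -83 36;0 0 0 43 344 -83 36;0 0 0 43 344 -83 36;0 0 0 43 344 -83 36;0 0 0 43 344 -83 36;0 0 0 43 344 -83 36' ;  python3 -c "
from h import *
go(498,169,12,165.2)"
```

```text
time: 5.42
tool_pos: [497.3, 172.7, 89.2]
tcp_rot: [179.9, 0.1, 165.4]
ft_force: [-0.3, -0.3, -1.2]
finger_gap: 42.6
grip_force: 41.1
row: [0.1 0.1 0.2] [-2. -4. 77.] dist 77 yaw 165.2 t 5.425 q [ 14.   3. 106.   0.  72. -62.]
```

```bash
python3 -m handwheel '0 0 0 0 0 0 36;0 0 0 -1 -2 40 36;0 0 0 -1 -2 65 36;0 0 0 -1 -2 77 36;0 0 0 -1 -2 77 36;0 0 0 -1 -2 77 36'; python3 -m handwheel '0 0 0 0 0 0 64;0 0 0 0 0 0 64;0 0 0 0 0 0 64;0 0 0 0 0 0 64;0 0 0 0 0 -50 64;0 0 0 0 0 -90 64;0 0 0 0 0 -90 64'; python3 -c "
from h import *
go(556.5,-153.5,100,68.5);go(556.5,-153.5,100,248.5)"
```

```text
time: 6.18
tool_pos: [498.0, 166.8, 12.0]
tcp_rot: [180.0, 0.1, 165.1]
ft_force: [-0.2, -0.0, -0.6]
finger_gap: 42.7
grip_force: 45.7
time: 7.05
tool_pos: [500.4, 168.1, 105.6]
tcp_rot: [179.8, 0.4, 165.2]
ft_force: [0.1, 0.3, -0.7]
finger_gap: 64.1
grip_force: 0.0
row: [ -0.1   0.5 -83.3] [-136. -297.    6.] dist 326 yaw 248.5 t 7.05 q [ 13.   1. 105.  -0.  73. -62.]
row: [ -0.1   0.5 -83.3] [-136. -297.    6.] dist 326 yaw 248.5 t 7.05 q [ 13.   1. 105.  -0.  73. -62.]
```

```bash
python3 -m handwheel '0 0 96.7 -136 -297 0 64;0 0 96.7 -136 -297 0 64;0 0 96.7 -136 -297 0 64;0 0 96.7 -136 -297 0 64;0 0 96.7 -136 -297 0 64;0 0 96.7 -136 -297 0 64;0 0 96.7 -136 -297 0 64;0 0 96.7 -136 -297 0 64'; python3 -m handwheel '0 0 10 0 0 0 64;0 0 10 0 0 0 64;0 0 10 0 0 0 64'; python3 - <<'E'
from h import *
go(556.5,-153.5,5,68.5)
from bench import optics; import cv2
s=optics.snapshot("wrist"); cv2.imwrite("pics/w3.png",s["pixels"])
E
```

```text
time: 8.05
tool_pos: [551.9, -154.9, 99.7]
tcp_rot: [-179.9, -0.0, 78.8]
ft_force: [-0.2, -0.2, 0.2]
finger_gap: 64.3
grip_force: 0.0
time: 8.43
tool_pos: [552.5, -154.4, 100.6]
tcp_rot: [-179.9, 0.0, 69.5]
ft_force: [0.8, 0.5, 0.5]
finger_gap: 63.7
grip_force: 0.0
row: [-0.1  0.   1. ] [ 2.  4. 96.] dist 96 yaw 68.5 t 8.425 q [-21.   9.  97.  -0.  73.  -0.]
```

View pics/w3.png

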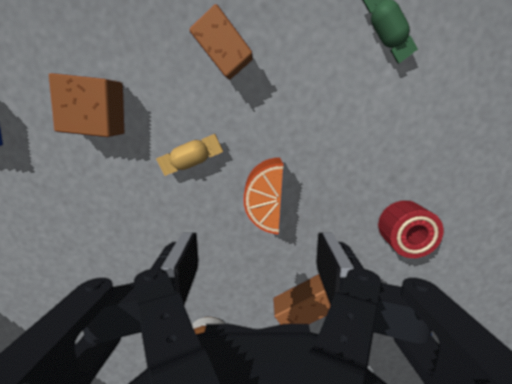

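The slice lies between the fingers, its flat edge from (283,158) to (279,233) and its round side at x≈244. I'll work out its position from this closer view.

```bash
python3 - <<'E'
from h import *
from bench import optics
s=optics.snapshot("wrist")
p=np.array([ray(s,u,v,28) for u,v in((283,158),(279,233))]); d=p[0]-p[1]; a=np.degrees(np.arctan2(d[1],d[0])); m=p.mean(0)
c=m+15*np.array([-d[1],d[0]])/np.hypot(*d); print(p,np.hypot(*d),a,c)
go(*c,5,a)
E
```

```text
[[ 584.35496532 -128.12590797]
 [ 560.60837511 -186.73114719]] 63.233492788099234 67.94242103254118 [ 558.57956629 -151.79545502]
row: [-0.   0.   1.4] [ 5.  5. 96.] dist 96 yaw 67.9 t 8.525 q [-21.   9.  97.  -0.  73.  -0.]
```

```bash
python3 -m handwheel '0 0 1.4 4 5 50 64;0 0 1.4 4 5 80 64;0 0 1.4 4 5 96 64;0 0 1.4 4 5 96 22;0 0 1.4 4 5 96 22;0 0 1.4 4 5 96 22;0 0 1.4 4 5 96 22;0 0 1.4 4 5 96 22' 40; python3 -c "
from h import *
go(610,239.5,90,-12.8)"
```

```text
time: 9.52
tool_pos: [560.2, -153.1, 6.9]
tcp_rot: [179.8, -0.0, 67.8]
ft_force: [-0.8, 0.5, 6.8]
finger_gap: 29.4
grip_force: 40.3
row: [ 0.1 -0.1 80.6] [ 382. -102.  -83.] dist 404 yaw -12.8 t 9.525 q [-20.  17.  99.  -0.  64.   2.]
```

```bash
python3 -m handwheel '0 0 0 0 0 -50 22;0 0 0 0 0 -83 22;0 0 80.6 382 -102 -83 22;0 0 80.6 382 -102 -83 22;0 0 80.6 382 -102 -83 22;0 0 80.6 382 -102 -83 22;0 0 80.6 382 -102 -83 22;0 0 80.6 382 -102 -83 22'; python3 -m handwheel '0 0 19 44 -2 0 22;0 0 19 44 -2 0 22;0 0 19 44 -2 0 22;0 0 19 44 -2 0 22'; python3 -c "
from h import *
go(610,239.5,12,-12.8)"
```

```text
time: 10.52
tool_pos: [603.7, 199.2, 88.7]
tcp_rot: [180.0, -0.0, 6.8]
ft_force: [1.3, -0.3, -0.4]
finger_gap: 29.5
grip_force: 39.8
time: 11.02
tool_pos: [646.7, 204.6, 88.4]
tcp_rot: [180.0, 0.0, -11.7]
ft_force: [0.6, -0.6, -1.1]
finger_gap: 29.1
grip_force: 39.8
row: [0.  0.  1.1] [-43. -27.  76.] dist 92 yaw -12.8 t 11.025 q [ 13.  25.  80.  -0.  75. 115.]
```

```bash
python3 -m handwheel '0 0 1 -43 -27 0 22;0 0 1 -43 -27 0 22;0 0 1 -43 -27 0 22;0 0 1 -43 -27 0 22'; python3 - <<'E'
from h import *
go(610,239.5,12,-12.8)
from bench import optics; import cv2
s=optics.snapshot("wrist"); cv2.imwrite("pics/w4.png",s["pixels"])
E
```

```text
time: 11.52
tool_pos: [611.1, 239.4, 88.8]
tcp_rot: [-180.0, -0.0, -12.8]
ft_force: [-0.7, 0.4, -0.5]
finger_gap: 29.3
grip_force: 39.9
row: [-0. -0. -0.] [-1.  0. 77.] dist 77 yaw -12.8 t 11.525 q [ 17.  22.  84.  -0.  74. 120.]
```

View pics/w4.png

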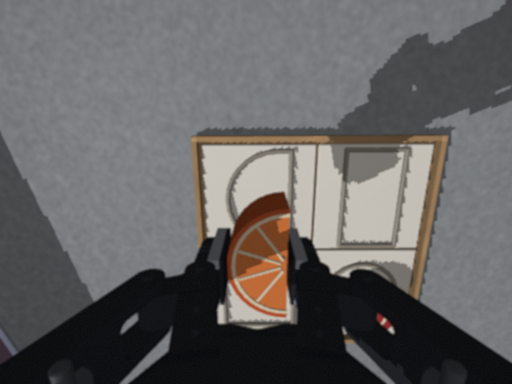

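The slice is square to the half-moon outline, with its flat edge (x≈290) on the outline's flat side. I'll lower and release it.

```bash
python3 -m handwheel '0 0 0 -1 0 40 22;0 0 0 -1 0 65 22;0 0 0 -1 0 77 22;0 0 0 -1 0 77 22;0 0 0 -1 0 77 22'; python3 -m handwheel '0 0 0 0 0 0 50;0 0 0 0 0 0 50;0 0 0 0 0 0 50;0 0 0 0 0 0 50;0 0 0 0 0 -50 50;0 0 0 0 0 -90 50;0 0 0 0 0 -90 50'; python3 -c "
from h import *
go(559.5,-267.5,100,11)"
```

```text
time: 12.2
tool_pos: [610.2, 240.1, 11.9]
tcp_rot: [-180.0, -0.0, -12.9]
ft_force: [-0.1, 0.6, -0.2]
finger_gap: 29.2
grip_force: 41.7
time: 13.08
tool_pos: [612.7, 241.4, 106.7]
tcp_rot: [-179.8, -0.4, -12.8]
ft_force: [0.4, -0.2, -0.3]
finger_gap: 50.1
grip_force: 0.0
row: [ -0.2  -0.5 -23.8] [ 61. 508.   5.] dist 512 yaw 11 t 13.075 q [ 17.  21.  83.   0.  76. 120.]
```

```bash
python3 -m handwheel '0 0 -24 61 508 2 60;0 0 -24 61 508 2 60;0 0 -24 61 508 2 60;0 0 -24 61 508 2 60;0 0 -24 61 508 2 60;0 0 -24 61 508 2 60;0 0 -24 61 508 2 60;0 0 -24 61 508 2 60';  python3 -c "
from h import *
go(559.5,-267.5,100,11)"
```

```text
time: 14.08
tool_pos: [556.6, -255.4, 98.4]
tcp_rot: [-180.0, 0.0, 11.2]
ft_force: [0.7, -0.2, -0.1]
finger_gap: 59.9
grip_force: 0.0
row: [-0.   0.   0.2] [ 0. 12. -2.] dist 12 yaw 11 t 14.075 q [-29.  15.  91.   0.  74.  49.]
```

```bash
python3 -m handwheel '0 0 0 0 12 0 60;0 0 0 0 12 0 60;0 0 0 0 12 0 60'; python3 - <<'E'
from bench import optics; import cv2,pickle
s=optics.snapshot("wrist"); cv2.imwrite("pics/w5.png",s["pixels"]); pickle.dump(s,open("w5.pkl","wb"))
E
```

```text
time: 14.45
tool_pos: [560.0, -263.8, 98.8]
tcp_rot: [-179.9, 0.0, 11.2]
ft_force: [-1.0, 1.7, -0.7]
finger_gap: 59.9
grip_force: 0.0
```

View pics/w5.png

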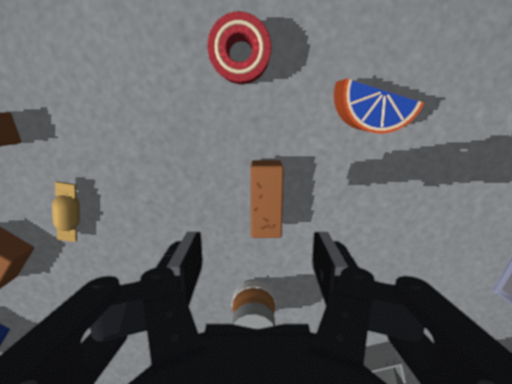

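The bar sits between the fingers with top corners (251,165) to (282,238), parallel to the pads.

```bash
python3 - <<'E'
from h import *
import pickle
s=pickle.load(open("w5.pkl","rb"))
p=np.array([ray(s,u,v,28) for u,v in((251,165),(282,165),(282,238),(252,238))]);c=p.mean(0);d=p[0]+p[1]-p[2]-p[3]
print(p.round(),c,np.degrees(np.arctan2(d[1],d[0])))
go(*c,5,11.2)
E
```

```text
[[ 589. -253.]
 [ 594. -276.]
 [ 533. -290.]
 [ 528. -265.]] [ 561.12588474 -270.93489389] 12.216709265851236
row: [-0.1  0.   0.1] [-0.  7. 94.] dist 94 yaw 11.2 t 14.5 q [-30.  16.  90.   0.  74.  49.]
```

```bash
python3 -m handwheel '0 0 -1 0 5 50 60;0 0 -1 0 5 80 60;0 0 -1 0 5 93 60;0 0 -1 0 5 93 18;0 0 -1 0 5 93 18;0 0 -1 0 5 93 18;0 0 -1 0 5 93 18;0 0 -1 0 5 93 18' 40; python3 -c "
from h import *
go(590,148,90,-12.8)"
```

```text
time: 15.5
tool_pos: [562.2, -271.1, 8.3]
tcp_rot: [179.9, -0.1, 12.2]
ft_force: [-0.1, 1.4, 6.9]
finger_gap: 25.2
grip_force: 40.4
row: [ 0.1 -0.2 25. ] [ 116. -404.  -82.] dist 428 yaw -12.8 t 15.5 q [-30.  23.  92.   0.  65.  47.]
```

```bash
python3 -m handwheel '0 0 0 0 0 -50 18;0 0 0 0 0 -80 18;0 0 25 116 -404 -80 18;0 0 25 116 -404 -80 18;0 0 25 116 -404 -80 18;0 0 25 116 -404 -80 18;0 0 25 116 -404 -80 18;0 0 25 116 -404 -80 18'; python3 -c "
from h import *
go(590,148,90,-12.8)"
```

```text
time: 16.5
tool_pos: [586.0, 101.5, 87.0]
tcp_rot: [-180.0, -0.1, -12.9]
ft_force: [0.7, -0.5, -0.7]
finger_gap: 25.5
grip_force: 39.6
row: [-0.  -0.1 -0.1] [ -6. -46.  -3.] dist 47 yaw -12.8 t 16.5 q [  5.  13.  95.  -0.  72. 108.]
```

```bash
python3 -m handwheel '0 0 0 -6 -46 0 18;0 0 0 -6 -46 0 18;0 0 0 -6 -46 0 18;0 0 0 -6 -46 0 18'; python3 -c "
from h import *
go(590,148,13,-12.8)"
```

```text
time: 17.0
tool_pos: [590.3, 144.4, 86.4]
tcp_rot: [180.0, 0.0, -12.9]
ft_force: [-0.3, -0.4, -0.1]
finger_gap: 25.3
grip_force: 39.6
row: [ 0.   0.  -0.1] [-1. -3. 73.] dist 73 yaw -12.8 t 17.0 q [  9.  15.  92.  -0.  73. 112.]
```

```bash
python3 -m handwheel '0 0 0 -1 -2 40 18;0 0 0 -1 -2 62 18;0 0 0 -1 -2 73 18;0 0 0 -1 -2 73 18;0 0 0 -1 -2 73 18'; python3 -m handwheel '0 0 0 0 0 0 46;0 0 0 0 0 0 46;0 0 0 0 0 0 46;0 0 0 0 0 0 46;0 0 0 0 0 -50 46;0 0 0 0 0 -90 70;0 0 0 0 0 -90 70'; python3 -c "
from h import *
go(456.5,-38,100,-25.5)"
```

```text
time: 17.62
tool_pos: [590.4, 147.3, 14.0]
tcp_rot: [-180.0, -0.1, -12.9]
ft_force: [0.2, 0.5, -0.6]
finger_gap: 25.1
grip_force: 41.3
time: 18.5
tool_pos: [593.0, 148.6, 108.4]
tcp_rot: [-179.8, -0.4, -12.8]
ft_force: [1.0, 0.3, -1.1]
finger_gap: 69.6
grip_force: 0.0
row: [-0.2 -0.4 12.7] [-92. 212.   7.] dist 231 yaw -25.5 t 18.5 q [  9.  14.  91.  -0.  74. 112.]
```

```bash
python3 -m handwheel '0 0 12.7 -92 212 5 74;0 0 12.7 -92 212 5 74;0 0 12.7 -92 212 5 74;0 0 12.7 -92 212 5 74;0 0 12.7 -92 212 5 74;0 0 12.7 -92 212 5 74'; python3 - <<'E'
from h import *
go(456.5,-38,5,-25.5)
from bench import optics; import cv2,pickle
s=optics.snapshot("wrist"); cv2.imwrite("pics/w6.png",s["pixels"]); pickle.dump(s,open("w6.pkl","wb"))
E
```

```text
time: 19.25
tool_pos: [453.0, -38.1, 98.1]
tcp_rot: [-180.0, 0.0, -25.6]
ft_force: [-0.1, -0.1, 1.1]
finger_gap: 73.9
grip_force: 0.0
row: [-0.   0.  -0.1] [ 3. -2. 93.] dist 93 yaw -25.5 t 19.25 q [-11.  -9. 116.   0.  73. 104.]
```

View pics/w6.png

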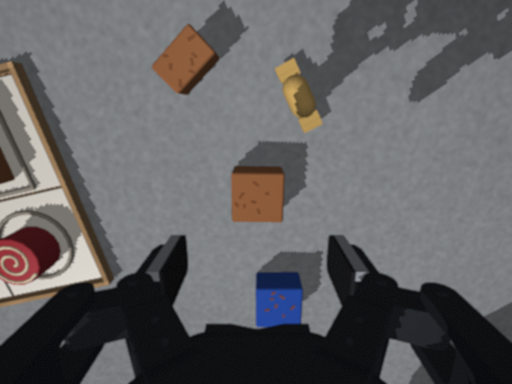

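The brown square (232–284, 174–221) is centred and parallel between the fingers. The blue block is behind it, clear of the fingers, and the swirl stands in the round nest.

```bash
python3 -m handwheel '0 0 0 2 -1 50 74;0 0 0 2 -1 80 74;0 0 0 2 -1 93 74;0 0 0 2 -1 93 34;0 0 0 2 -1 93 34;0 0 0 2 -1 93 34;0 0 0 2 -1 93 34;0 0 0 2 -1 93 34' 40; python3 -c "
from h import *
go(519,260.5,95,-12.8)"
```

```text
time: 20.3
tool_pos: [456.5, -38.4, 6.8]
tcp_rot: [-180.0, -0.1, -25.5]
ft_force: [-0.3, 1.3, 6.4]
finger_gap: 41.3
grip_force: 42.7
row: [ -0.   -0.1 -12.7] [ -72. -297.  -88.] dist 318 yaw -12.8 t 20.3 q [-11.  -1. 119.   0.  62. 104.]
```

```bash
python3 -m handwheel '0 0 0 0 0 -50 34;0 0 0 0 0 -88 34;0 0 -12.7 -72 -297 -88 34;0 0 -12.7 -72 -297 -88 34;0 0 -12.7 -72 -297 -88 34;0 0 -12.7 -72 -297 -88 34;0 0 -12.7 -72 -297 -88 34;0 0 -12.7 -72 -297 -88 34'; python3 -m handwheel '0 0 0 0 0 0 34;0 0 0 0 0 0 34'; python3 -c "
from h import *
go(519,260.5,13,-12.8)"
```

```text
time: 21.3
tool_pos: [518.2, 264.4, 93.4]
tcp_rot: [-179.9, -0.0, -12.6]
ft_force: [0.8, -1.8, -1.3]
finger_gap: 41.1
grip_force: 41.8
time: 21.55
tool_pos: [518.2, 259.5, 93.4]
tcp_rot: [180.0, 0.0, -12.9]
ft_force: [-0.8, -0.8, -0.6]
finger_gap: 40.9
grip_force: 41.8
row: [ 0.   0.  -0.1] [ 1. -1. 80.] dist 80 yaw -12.8 t 21.55 q [ 22.  10.  97.  -0.  73. 124.]
```

Lower and release the square, then back off to a height that shows the tray.

```bash
python3 -m handwheel '0 0 0 0 0 40 34;0 0 0 0 0 65 34;0 0 0 0 0 80 34;0 0 0 0 0 80 34;0 0 0 0 0 80 34'; python3 -m handwheel '0 0 0 0 0 0 60;0 0 0 0 0 0 60;0 0 0 0 0 0 60;0 0 0 0 0 0 60;0 0 0 0 0 -50 60;0 0 0 0 0 -110 60;0 0 0 -20 0 -160 60;0 0 0 -50 0 -200 60'; python3 -m handwheel '0 0 0 -50 40 -50 60;0 0 0 -50 40 -50 60;0 0 0 -50 40 -50 60;0 0 0 -50 40 -50 60'; python3 - <<'E'
from h import *
from bench import optics; import cv2,pickle
s=optics.snapshot("wrist"); cv2.imwrite("pics/w7.png",s["pixels"]); pickle.dump(s,open("w7.pkl","wb"))
E
```

```text
time: 22.18
tool_pos: [518.9, 260.4, 14.1]
tcp_rot: [-180.0, -0.1, -12.9]
ft_force: [0.7, 0.8, 0.4]
finger_gap: 41.0
grip_force: 43.5
time: 23.18
tool_pos: [469.9, 272.0, 216.1]
tcp_rot: [-179.9, -0.1, -12.9]
ft_force: [0.6, 0.0, 0.4]
finger_gap: 60.2
grip_force: 0.0
time: 23.68
tool_pos: [412.0, 244.1, 262.6]
tcp_rot: [180.0, 0.0, -12.8]
ft_force: [0.3, -0.1, -0.3]
finger_gap: 60.3
grip_force: 0.0
```

View pics/w7.png

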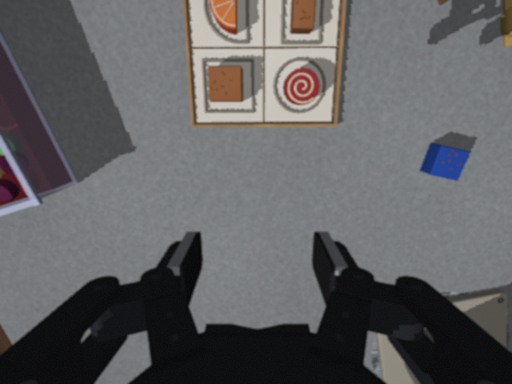

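All four pieces sit inside their outlines, but the slice and bar are cut off at the top of this view. I'll check them from the fixed camera.

```bash
python3 - <<'E'
from bench import optics; import cv2,numpy as np
a=optics.snapshot("side")["pixels"][115:185,170:280]; b=optics.snapshot("scene")["pixels"][210:305,240:375]
f=lambda i:cv2.resize(i,(540,290) if i is a else (540,300),interpolation=cv2.INTER_CUBIC)
cv2.imwrite("pics/fin.png",np.vstack([f(a),f(b)]))
E
```

```text
(no output)
```

View pics/fin.png

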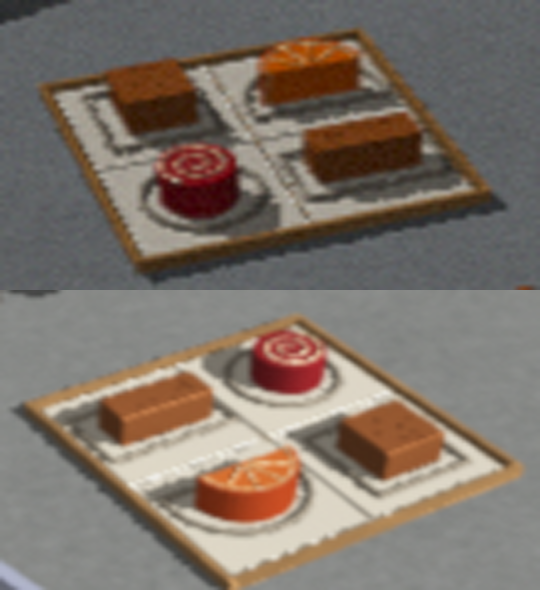

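All four pieces lie flat inside their outlines in both views, with the slice's flat edge on the outline's flat side.

```bash
python3 -c "
from bench import workorder
print(workorder.hand_in())"
```

```text
the job is handed in; nothing more can be done
None
```

The gift tray is made up and handed in after about 24 s: swirl, half slice, fudge bar and fudge square each lie flat in their own outline, the slice's flat edge along the outline's flat edge, and the ring sweet and short fudge piece were not touched.

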